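# Check the key shop's counting scale with its brass weight

## Task

Get the counting scale checked: first turn the red dial on its sloping front panel fully anticlockwise to its stop, then take the brass check weight from its stand and set it down gently, upright and centred on the sprung pan, within about 8 mm of the middle, without dropping it or pressing the pan down hard. The clear guard hangs over the far half of the pan, so work in under it with the tool leaning back, without pushing against it; leave the weight standing on the pan and do not disturb the steel weight, the brush or the key clamp.

Things in the scene. Friction and masses are not known exactly. Their poses are not given: they have to be found in the camera images.
- scale: Grey counting scale, about 275 mm deep (x) by 200 mm wide (y), fixed to the bench, base top 94 mm high. Origin on the bench directly under the pan's centre; its x axis points from its front (sloping panel, towards the robot) to its back, z up; only its yaw varies. The panel slopes at 0.44 rad (25 degrees) and rises to the back: its outward normal leans 25 degrees from vertical towards scale -x.
- dial (a joint): Red bar-grip dial on the sloping panel. Value in rad: 0 at the anticlockwise end stop, growing to 1.6 as it turns clockwise seen facing the panel. It starts well away from the stop, stays where it is left (friction 0.04 N m). Turned to 0, its bar lies straight up and down the slope with the white mark at the lower end.
- dial_grip (a point): Point on the dial's axis where it should be gripped. Axes: z outward along the dial axis (the panel's normal), x along the grip bar (the white mark is towards -x); the frame turns with the dial. The bar is 42 mm long (x), 14 mm thick (y) and runs from 25 mm below this point to 7 mm above it along z; it stands on a 44 mm disc whose upper face is 23 mm below this point.
- pan_centre (a point): Centre of the upper face of the round steel pan, 110 mm across and 6 mm thick, flat, no rim, with a 60 mm thin dark circle drawn round its centre; z up. Empty it is 118 mm above the bench. It moves with the pan.
- pan: The pan plate on its spring; origin 10 mm below pan_centre. It slides straight down only, up to 16 mm, against a damped spring of 600 N/m; the brass weight alone sinks it 5 to 9 mm. Pushing it more than 13.5 mm down is pressing too hard.
- guard: Clear plastic draught guard fixed on the scale by two steel posts behind the pan. A clear lip 180 mm wide (scale y), from 230 to 275 mm above the bench, 4 mm thick, its near face 14 mm behind the pan's centre (scale +x) and its lower edge orange; a clear roof runs back from its top to 94 mm behind the pan's centre. Below the lip the space is open. Same origin and axes as the scale.
- guard_edge (a point): Middle of the lip's lower near edge: 14 mm behind the pan's centre in scale +x and 230 mm above the bench; axes as the scale.
- brass_weight: Brass check weight, about 450 g (may be 20 percent more or less), round: body 38 mm across and 44 mm high, then a neck and a 20 mm knob on top, 60 mm high in all. Stands upright on the stand at the start; origin at the centre of its underside, z up through the knob.
- stand: Wooden block with a black rubber top, 130 by 200 mm (y) and 50 mm high, fixed to the bench; the two weights stand on it about 100 mm apart, either way round. Origin at the centre of its underside.
- steel_weight: Steel weight to leave alone: 30 mm across, 46 mm high, 200 g; origin at the centre of its underside.
- brush: Wooden cleaning brush lying on the bench, 200 mm long (along x) by 42 mm wide by 20 mm high; leave alone. Origin at the centre of its underside.
- clamp: Steel key clamp with a red knob, about 96 by 45 by 55 mm, 600 g, standing on the bench; leave alone. Origin at the centre of its underside.
There are look-alikes about, which are no part of the job. There is more than one size of the brass_weight; the one meant has the size given above.

How it is judged:
On the way, in this order (a step that is already met when the one before it is completed fails the run):
1. the dial is turned fully anticlockwise to its stop (value of joint dial below 0.07 rad), for 0.2 s.
2. the brass weight stands upright, centred and released on the pan (value of joint dial below 0.07 rad and horizontal distance between brass_weight and pan_centre below 0.008 m and angle between brass_weight's own z axis and vertical below 0.06 rad and contact force between brass_weight and pan above 2 N and contact force between brass_weight and the fingers below 0.1 N and linear speed of brass_weight below 0.01 m/s), for 0.3 s.
At the end, for the whole second after the job is handed in: The dial is within 0.07 rad of its anticlockwise stop (0); the brass weight stands released and at rest on the pan, upright within 0.06 rad, its centre within 8 mm of the pan's centre horizontally, the pan sunk 4 to 11.5 mm by the weight alone (all of step 2 and height (world z) of pan_centre between 0.1065 and 0.114 m); the robot touches nothing.
It fails at once if the brass weight is dropped onto the scale from more than about 5 mm (let go and faster than 0.3 m/s) (horizontal distance between brass_weight and pan_centre below 0.08 m and contact force between brass_weight and the fingers below 0.1 N and linear speed of brass_weight above 0.3 m/s).
It fails at once if the pan is pressed down more than 13.5 mm (height (world z) of pan_centre below 0.1045 m).
It fails at once if the guard is pushed (more than 4 N) (contact force between guard and anything else above 4 N).
It fails at once if the steel weight, the brush or the key clamp is moved more than 15 mm (distance of any of steel_weight, brush, clamp from where it was at the start of the episode above 0.015 m).
It also fails if it takes over 61 s, if anything falls off the work surface, if the arm or the gripper's body presses on something with over 40 N, if the wrist force passes 120 N, or if a joint passes its speed limit or range.

## Robot

A 6-joint arm with a two-finger parallel gripper is mounted at the origin on the work surface. World frame = base frame: x ahead of the robot, y to its left, z up, the work surface at z = 0. Lengths are in m, angles in rad, forces in N, time in s.
With the tool pointing down it reaches from about 0.4 to 0.825 m from the base axis. Payload 7 kg.
Tool frame: the origin (TCP) lies on the centre line of the jaws, within the pads' length; the fingertips stand 22 mm ahead of it and the grasp point (between the pads) lies 3 mm ahead of it; z points along the fingers, y is the line along which they close (so a half turn about z gives the same grasp; the last joint's range is limited). The gripper opens to 88 mm and grips with 3 to 60 N. Pads are 19 mm wide; open, the fingers measure 130 mm over their backs; the gripper's body (78 mm by 193 mm) begins 47 mm behind the grasp point.
Start: joints at [-0.875, 0.359, 0.012, 0, -1.224, -0.288], TCP at [0.268, -0.62, 0.249] pointing down, gripper open.
Joint ranges: [-3.07, 3.07], [-1.43, 2.12], [-1.02, 1.25], [-3.03, 1.67], [-3.05, -0], [-3.03, 3.03]. Speed limits (rad/s): [2.39, 2.39, 3.01, 3.14, 3.14, 3.14].

## Interface

Orientations are given as [roll, pitch, yaw] about the fixed x, y, z axes, in that order (R = Rz(yaw) Ry(pitch) Rx(roll)).
In Python, from station import arm gives the robot as it stands.
- The arm moves only by the tool arm_command, never from a script. Its argument "series" is one flat list of numbers, 7 for each row, row after row: the turn, a rotation vector about the tool's x, y, z each as a share of 90 degrees, from -1 to 1, then the shift along the tool's x, y, z each as a share of 0.1 m, from -1 to 1, then the opening, from 0 (shut) to 1 (fully open). A call has 1 to 8 rows; each row is the pose to reach, as a shift and turn from the pose commanded when the call began, along the tool's axes at that moment; what a row does not reach only later rows make up. A row lasts 1/8 s, in which the tool goes at most 62.5 mm and 10.7 degrees, less where a joint would pass 70% of its speed; a pose out of reach is approached as far as the arm can. A call with a number of a shift or a turn outside -1 to 1 is refused whole. A call with a gripper value outside its range is refused whole. The fingers move at their own pace and stop on an object; "force" is the grip in N (left out, the last holds). Time passes only in rows, so rows that repeat a pose let the fingers close. It gives the time, the measured TCP pose, the force, the opening and the grip force at its end, in the units of the state.
- arm.get_state(): the state, without advancing time (a new reading comes with each control period).
- arm.grab_frame(name): name is "scene" or "top" or "wrist"; returns the picture (420x560x3 uint8, blue, green, red); there is no depth.
- arm.camera_model(name): a dict with "fovy" (degrees; the focal length in pixels is half the picture's height over the tangent of half this angle, whatever the lens; pixels are square), "cx", "cy" (the principal point, pixels), "pose" (4x4, takes a point from camera to world coordinates). Camera axes: x right, y down, z forward; pixel columns grow to the right and rows downward; lengths in m; the calibration is good to about 2 mm. A picture is of the moment at which its call begins: read the wrist's pose just before it. camera_model takes no time and is no camera call; for the wrist camera it gives the pose at the moment of the call.
- arm.job_done(): hands the job in; it is judged then, once.
The state is a dict: "t": time; "q": joint angles; "qd": joint speeds; "joint_efforts": joint torques, N m; "eef_pos": TCP position; "ee_rot": TCP orientation; "force": force on the tool from outside, world axes, zero at the start; "moment": the same for the moment, N m; "width": finger opening in m; "gripper_force": force on a finger pad.
Only numpy, scipy, OpenCV 4.12 (cv2) and the standard library are available. Lean on these libraries where they do the work, as an engineer would, in place of code of your own. Each camera call takes 0.05 s, during which the arm holds its last target. There are 200 camera calls.

## Working session

There is one attempt and no reset: what is moved stays moved. The work goes in short steps, Python scripts to look and compute and a tool call to move; the robot and the scene stay as the last step left them, time stands still between calls to the robot, and variables do not carry over. Pictures are saved under pics/ and viewed, at most 10 in all, crops included, and the job is handed in when it is done.

Besides the shell and the picture viewer there is one more tool, called after ">>>" by a JSON object that holds its "fn" and its "kwargs". arm_command: Moves the arm, as the interface text tells. Its arguments: {"type":"object","properties":{"series":{"type":"array"},"force":{"type":"number"}},"required":["series"]}

```bash
ls; mkdir -p pics; python3 - <<'E'
from station import arm
import cv2,json
for n in("scene","top"):
    cv2.imwrite(f"pics/{n}0.png",arm.grab_frame(n)); m=arm.camera_model(n); print(n,m)
s=arm.get_state(); print(s)
E
```

```text
pics
scene {'fovy': 49.99951395597307, 'cx': 287.63595761305385, 'cy': 212.32816757324196, 'pose': array([[ 0.99318213, -0.10475906,  0.05113499,  0.53998446],
       [-0.11643901, -0.87048476,  0.47822405, -0.50504856],
       [-0.00558607, -0.48091769, -0.87674795,  1.05628176],
       [ 0.        ,  0.        ,  0.        ,  1.        ]])}
top {'fovy': 47.67357714018675, 'cx': 279.63577001026624, 'cy': 214.09527937448314, 'pose': array([[-0.02247646, -0.99713345,  0.07224749,  0.51936695],
       [-0.99925934,  0.0246645 ,  0.0295371 , -0.01917409],
       [-0.03123438, -0.07153009, -0.99694928,  1.40887572],
       [ 0.        ,  0.        ,  0.        ,  1.        ]])}
{'t': 0.1, 'q': array([-8.74870529e-01,  3.59298638e-01,  1.11450754e-02, -2.78756533e-04,
       -1.22412516e+00, -2.88077076e-01]), 'qd': array([ 8.55386693e-05, -1.76416952e-03,  2.40957411e-03,  1.71505928e-03,
        6.09070347e-04,  1.30416399e-03]), 'joint_efforts': array([-5.28898472e-04, -5.84163988e+01,  2.93752885e+01,  7.01557070e+00,
        1.02155274e-02, -6.57524765e-05]), 'eef_pos': array([ 0.26751656, -0.61927528,  0.24773013]), 'ee_rot': array([ 3.14009688e+00, -1.69931822e-04, -2.73383871e+00]), 'force': array([ 0.47738318,  0.08194284, -0.54672728]), 'moment': array([ 0.00288695, -0.03124012,  0.02259051]), 'gripper_force': 0.0, 'width': 0.08748364107602716}
```

View pics/scene0.png

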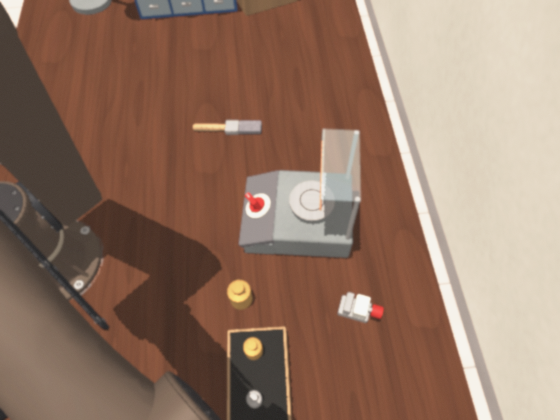

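View pics/top0.png

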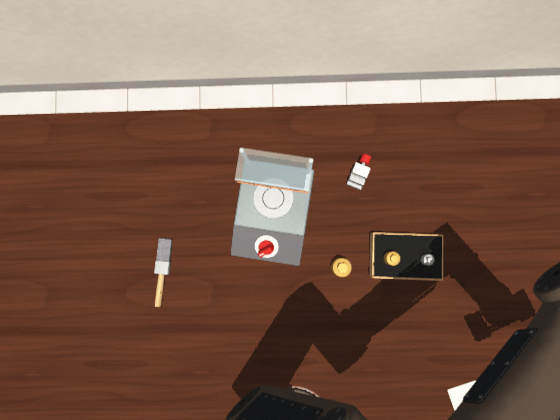

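The top view shows the pan at (273,198), the dial at (266,247), the stand at (407,256) with a brass weight at (393,259) and the steel weight at (428,259). The scene view has them at (312,200), (257,203), (252,348) and (254,399). The brass candidates are the large one on the bench (top 342,267; scene 239,294) and the one on the stand (top 393,259). By the description I choose the one on the stand, and I'll check its size in a close crop.

```bash
cat > h.py <<'E'
import numpy as np, cv2
from scipy.spatial.transform import Rotation as R
from station import arm
def ray(m,u,v,h=420):
    f=h/2/np.tan(np.radians(m["fovy"]/2)); P=m["pose"]
    return P[:3,3],P[:3,:3]@np.array([(u-m["cx"])/f,(v-m["cy"])/f,1])
def onz(m,u,v,z):
    o,d=ray(m,u,v); return o+d*(z-o[2])/d[2]
def tri(*rs):
    A=[];b=[]
    for o,d in rs:
        d=d/np.linalg.norm(d);M=np.eye(3)-np.outer(d,d);A.append(M);b.append(M@o)
    return np.linalg.lstsq(np.vstack(A),np.hstack(b),rcond=None)[0]
def proj(m,p,h=420):
    f=h/2/np.tan(np.radians(m["fovy"]/2)); P=m["pose"]; c=P[:3,:3].T@(np.asarray(p)-P[:3,3])
    return m["cx"]+f*c[0]/c[2],m["cy"]+f*c[1]/c[2]
E
python3 - <<'E'
import cv2,numpy as np
t=cv2.imread("pics/top0.png"); s=cv2.imread("pics/scene0.png")
a=cv2.resize(t[140:290,225:325],None,fx=4,fy=4,interpolation=cv2.INTER_CUBIC) #400x600
b=cv2.resize(t[225:300,320:420],None,fx=4,fy=4,interpolation=cv2.INTER_CUBIC) #400x300
c=cv2.resize(s[275:350,215:315],None,fx=4,fy=4,interpolation=cv2.INTER_CUBIC)
c=cv2.resize(s[280:380,205:305],None,fx=4,fy=3,interpolation=cv2.INTER_CUBIC)
cv2.imwrite("pics/c1.png",np.hstack([a,np.vstack([b,c])]))
E
```

```text
(no output)
```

View pics/c1.png

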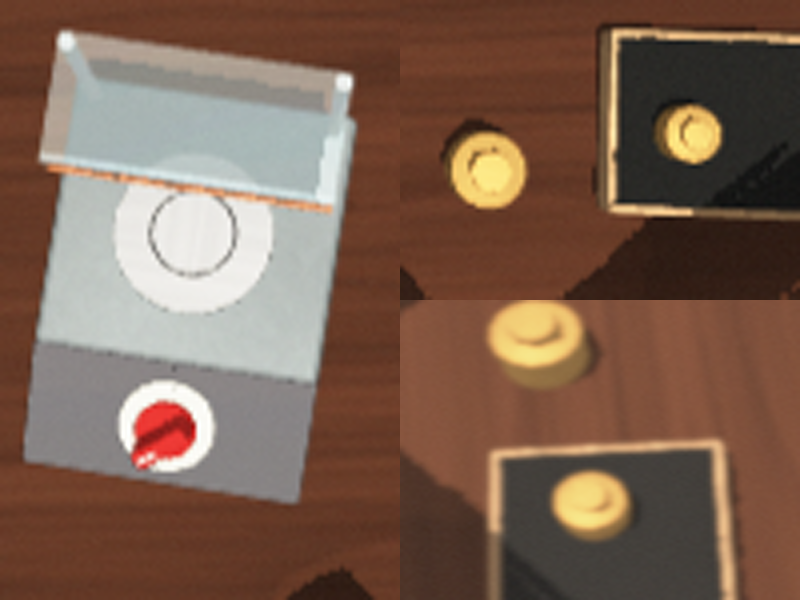

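The crop shows the pan's circle at (193,234), the dial's white mark at lower left (145,458), and the orange edge from (48,167) to (333,209). The weight on the stand is clearly smaller than the one on the bench (65 against 78 crop px), which fits 38 mm.

```bash
python3 - <<'E'
from h import *
T=arm.camera_model("top");S=arm.camera_model("scene")
c=lambda x,y:(225+x/4-.4,140+y/4-.4)
d=lambda x,y:(320+(x-400)/4-.4,225+y/4-.4)
pan=onz(T,*c(193,234),.118); print("pan",pan, "scene",onz(S,312,200,.118))
a=onz(T,*c(48,168),.23);b=onz(T,*c(333,210),.23);print("edge",a,b,np.linalg.norm(a-b))
v=a-b; yaw=np.arctan2(-v[0],v[1]);print("yaw edge",yaw,"mid",(a+b)/2, "exp",pan[:2]+.014*np.array([np.cos(yaw),np.sin(yaw)]))
for p,q in(((45,342),(315,383)),):
    a=onz(T,*c(*p),.094);b=onz(T,*c(*q),.094);v=a-b;print("top front edge",a,b,np.linalg.norm(v),np.arctan2(-v[0],v[1]))
print("knob",onz(T,*d(698,134),.110),"body top",onz(T,*d(691,134),.094))
print("scene knob", onz(S,205+(593-400)/4-.4,280+(495-300)/3-.4,.110), tri(ray(T,*d(698,134)),ray(S,205+(593-400)/4-.4,280+(495-300)/3-.4)))
print("big dia", 78/4*1.36/475, 65/4*1.31/475)
print("stand corners",onz(T,*d(612,33),.05),onz(T,*d(612,211),.05))
print("dial white disc",[onz(T,*c(166,427),z) for z in(.06,.07,.08)])
print("dial tri",tri(ray(T,*c(165,430)),ray(S,257,205)))
E
```

```text
pan [0.65717399 0.0366283  0.118     ] scene [0.65699629 0.03339884 0.118     ]
edge [0.68913015 0.1218372  0.23      ] [ 0.65798684 -0.05579033  0.23      ] 0.180337033070786
yaw edge -0.17356519932488904 mid [0.6735585  0.03302343 0.23      ] exp [0.67096365 0.03421057]
top front edge [0.58701906 0.14214153 0.094     ] [ 0.55419956 -0.04439699  0.094     ] 0.18940363276911543 -0.17415714631621507
knob [ 0.48663262 -0.28743295  0.11      ] body top [ 0.48633325 -0.28598331  0.094     ]
scene knob [ 0.48758313 -0.28971978  0.11      ] [ 0.48689034 -0.2885163   0.10460662]
big dia 0.055831578947368427 0.04481578947368421
stand corners [ 0.55787707 -0.24198668  0.05      ] [ 0.43233984 -0.23741414  0.05      ]
dial white disc [array([0.52640337, 0.06123676, 0.06      ]), array([0.52635121, 0.06064063, 0.07      ]), array([0.52629904, 0.0600445 , 0.08      ])]
dial tri [0.52378587 0.06116705 0.07336093]
```

```bash
cat >> h.py <<'E'
YAW=-.174
SC=R.from_euler('z',YAW).as_matrix()
def tool(lean,a=0,yaw=YAW):
    """tool z forward-down, leaning back by lean; a: clockwise turn about tool z"""
    Z=SC@np.array([np.sin(lean),0,-np.cos(lean)]) if yaw==YAW else R.from_euler('z',yaw).apply([np.sin(lean),0,-np.cos(lean)])
    X=R.from_euler('z',yaw).apply([np.cos(lean),0,np.sin(lean)])
    M=np.column_stack([X,np.cross(Z,X),Z])
    return M@R.from_euler('z',a).as_matrix()
def go(M,p,st=None,grasp=True):
    """shares to bring the grasp point (3 mm ahead of TCP) to p with tool axes M"""
    s=st or arm.get_state(); R0=R.from_euler('xyz',s["ee_rot"]).as_matrix()
    tcp=np.asarray(p)-(.003*M[:,2] if grasp else 0)
    rv=R.from_matrix(R0.T@M).as_rotvec()/(np.pi/2); sh=R0.T@(tcp-s["eef_pos"])/.1
    print("turn",rv.round(3),"shift",sh.round(3),"deg",np.round(np.linalg.norm(rv)*90,1))
    return rv,sh
N=-tool(np.radians(25))[:,2]
G0=np.array([.526,.0605,.0725])+.031*N
E
python3 - <<'E'
from h import *
print(G0); go(tool(np.radians(25),.9),G0+.11*N)
E
```

```text
[0.51309666 0.06276812 0.10059554]
turn [ 0.309 -0.049 -1.038] shift [-4.56   5.549  0.455] deg 97.6
```

>>> {"fn": "arm_command", "kwargs": {"series": [0,0,0,-0.4,0.5,0,1,0,0,0,-0.8,1,0,1,0,0,0,-0.8,1,0,1]}}

```text
t: 0.48
eef_pos: [0.302, -0.493, 0.2489]
ee_rot: [3.141, 0.001, -2.731]
force: [-0.4, -0.1, 0.6]
width: 0.0877
gripper_force: 0.0
```

>>> {"fn": "arm_command", "kwargs": {"series": [0,0,0,-0.4,0.5,0,1,0,0,0,-0.8,1,0,1,0,0,0,-0.8,1,0,1]}}

```text
t: 0.85
eef_pos: [0.336, -0.3701, 0.2489]
ee_rot: [-3.141, 0.001, -2.73]
force: [0.2, 0.1, 0.4]
width: 0.0876
gripper_force: 0.0
```

>>> {"fn": "arm_command", "kwargs": {"series": [0,0,0,-0.4,0.5,0,1,0,0,0,-0.8,1,0,1,0,0,0,-0.8,1,0,1]}}

```text
t: 1.23
eef_pos: [0.3702, -0.2469, 0.2489]
ee_rot: [-3.141, 0.001, -2.729]
force: [-0.0, -1.3, 1.0]
width: 0.0876
gripper_force: 0.0
```

>>> {"fn": "arm_command", "kwargs": {"series": [0,0,0,-0.4,0.5,0,1,0,0,0,-0.8,1,0,1,0,0,0,-0.8,1,0,1]}}

```text
t: 1.6
eef_pos: [0.4042, -0.1234, 0.2488]
ee_rot: [-3.141, 0.001, -2.729]
force: [-0.2, -0.2, 0.7]
width: 0.0879
gripper_force: 0.0
```

>>> {"fn": "arm_command", "kwargs": {"series": [0,0,0,-0.4,0.5,0,1,0,0,0,-0.8,1,0,1,0,0,0,-0.8,1,0,1]}}

```text
t: 1.98
eef_pos: [0.4381, -0.0004, 0.2485]
ee_rot: [-3.141, -0.0, -2.731]
force: [-0.8, 0.8, -0.2]
width: 0.0875
gripper_force: 0.0
```

```bash
python3 - <<'E'
from h import *
s=arm.get_state();print(s["t"],s["eef_pos"],s["ee_rot"],s["q"]); go(tool(np.radians(25),.9),G0+.11*N)
E
```

```text
1.975 [ 4.38065097e-01 -4.00852713e-04  2.48453008e-01] [-3.14130690e+00 -2.72860678e-04 -2.73118618e+00] [ 4.52521030e-01 -4.41422544e-02 -4.79158144e-01  3.02111062e-04
 -1.13606510e+00 -1.61303812e+00]
turn [ 0.308 -0.049 -1.036] shift [-0.542  0.543  0.454] deg 97.4
```

>>> {"fn": "arm_command", "kwargs": {"series": [0.275,-0.045,-0.93,-0.54,0.54,0.4,1,0.275,-0.045,-0.93,-0.54,0.54,0.4,1,0.275,-0.045,-0.93,-0.54,0.54,0.4,1,0.275,-0.045,-0.93,-0.54,0.54,0.4,1,0.275,-0.045,-0.93,-0.54,0.54,0.4,1,0.275,-0.045,-0.93,-0.54,0.54,0.4,1,0.275,-0.045,-0.93,-0.54,0.54,0.4,1,0.275,-0.045,-0.93,-0.54,0.54,0.4,1]}}

```text
t: 2.98
eef_pos: [0.4652, 0.0673, 0.2085]
ee_rot: [-2.805, -0.211, -1.308]
force: [0.3, -0.3, -0.0]
width: 0.0877
gripper_force: 0.0
```

>>> {"fn": "arm_command", "kwargs": {"series": [0,0,0,0,0,0,1,0,0,0,0,0,0,1]}}

```text
t: 3.22
eef_pos: [0.4653, 0.0681, 0.2089]
ee_rot: [-2.804, -0.207, -1.317]
force: [0.1, 0.2, 0.1]
width: 0.0875
gripper_force: 0.0
```

```bash
python3 - <<'E'
from h import *
import pickle
s=arm.get_state();print(s["t"],s["eef_pos"],s["ee_rot"],s["q"]); go(tool(np.radians(25),.9),G0+.11*N)
m=arm.camera_model("wrist"); cv2.imwrite("pics/w1.png",arm.grab_frame("wrist")); pickle.dump(m,open("w1.pkl","wb"))
print("grip proj",proj(m,G0),"top",proj(m,G0+.007*N),"disc",proj(m,G0-.023*N),"tip at a=.9",proj(m,G0+.007*N-.021*tool(np.radians(25),.9)[:,0]),m)
E
```

```text
3.225 [0.46532065 0.06809816 0.20888671] [-2.8043343  -0.20652596 -1.31748048] [ 0.78319065 -0.14904142 -0.93903152  0.57411095 -0.66289862 -0.93143916]
turn [ 0.037 -0.006 -0.127] shift [-0.038  0.004  0.054] deg 11.9
grip proj (np.float64(269.76544167598087), np.float64(219.35433099177675)) top (np.float64(270.10202880116935), np.float64(222.26168531744358)) disc (np.float64(268.7686507862419), np.float64(210.7443037857587)) tip at a=.9 (np.float64(275.7723150801834), np.float64(247.78541860427876)) {'fovy': 61.64386027457879, 'cx': 278.3479356263827, 'cy': 210.98658144507198, 'pose': array([[-0.89725495, -0.3440015 ,  0.27676077,  0.43504673],
       [-0.30152677,  0.93533171,  0.18503027,  0.00509772],
       [-0.32251382,  0.08256855, -0.94295666,  0.35133709],
       [ 0.        ,  0.        ,  0.        ,  1.        ]])}
```

View pics/w1.png

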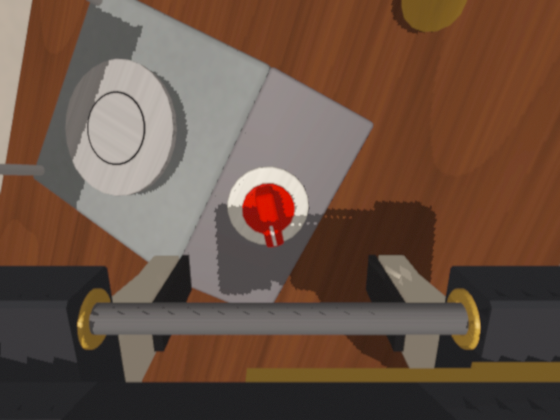

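The wrist view shows the dial's disc at (269,209), close to the predicted (269,211). Its mark is near (273,238), and the pan's circle is at (116,128). Next is a zoom with candidate bar outlines.

```bash
python3 - <<'E'
from h import *
import pickle
m=pickle.load(open("w1.pkl","rb")); im=cv2.imread("pics/w1.png")
print("pan proj",proj(m,[.657,.036,.118]), "on z",onz(m,116,128,.118))
k=8;x0,y0=225,165
base=cv2.resize(im[y0:y0+90,x0:x0+90],None,fx=4,fy=6.6)
base=cv2.resize(im[y0:y0+72,x0:x0+48][:,:],None,fx=1,fy=1)
def draw(a):
    b=cv2.resize(im[y0:y0+90,x0:x0+95],None,fx=4,fy=4,interpolation=cv2.INTER_CUBIC)
    if a is not None:
        M=tool(np.radians(25),a)
        pts=[G0+.007*N+sx*.021*M[:,0]+sy*.007*M[:,1] for sx,sy in((-1,-1),(1,-1),(1,1),(-1,1))]
        pts=np.array([[(u-x0+.5)*4,(v-y0+.5)*4] for u,v in(proj(m,p) for p in pts)],int)
        cv2.polylines(b,[pts],True,(255,255,0),1); cv2.putText(b,str(a),(5,340),0,.7,(0,0,0))
    return b[:300]if 0 else b
g=np.vstack([np.hstack([draw(None),draw(.7)]),np.hstack([draw(.85),draw(1.)])])
cv2.imwrite("pics/c2.png",cv2.resize(g,(633,600)))
E
```

```text
pan proj (np.float64(115.07706428023891), np.float64(129.21800827966712)) on z [0.65635804 0.03480208 0.118     ]
```

View pics/c2.png

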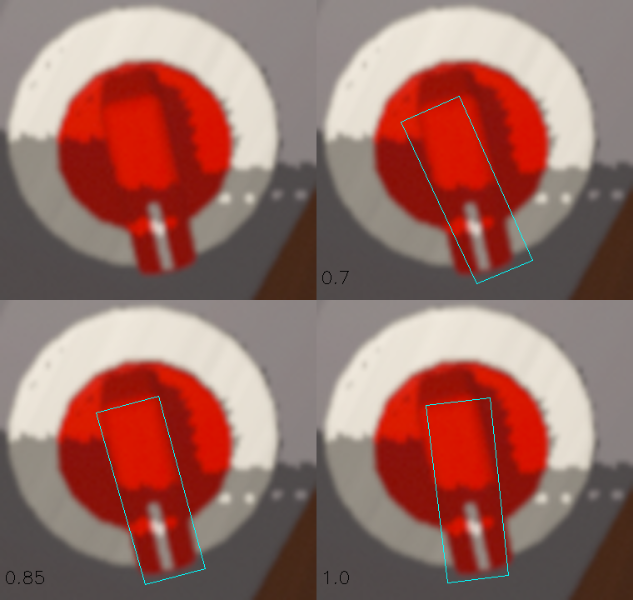

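The outline fits at a≈0.87, with the bar about 1.5 mm further along its +x than predicted. I'll correct for that, move to just above the dial, then go down.

```bash
cat >> h.py <<'E'
A0=.87; D=np.radians(25)
G=G0+.0015*tool(D,A0)[:,0]
E
python3 - <<'E'
from h import *
print(G);go(tool(D,A0),G+.06*N);go(tool(D,A0),G+.001*N)
E
```

```text
[0.51376155 0.06148717 0.10100431]
turn [ 0.037 -0.005 -0.146] shift [-0.027 -0.026  0.554] deg 13.5
turn [ 0.037 -0.005 -0.146] shift [-0.035 -0.06   1.143] deg 13.5
```

>>> {"fn": "arm_command", "kwargs": {"series": [0.037,-0.005,-0.146,-0.027,-0.026,0.3,1,0.037,-0.005,-0.146,-0.027,-0.026,0.55,1,0.037,-0.005,-0.146,-0.027,-0.026,0.55,1]}}

```text
t: 3.65
eef_pos: [0.496, 0.0677, 0.1707]
ee_rot: [-2.823, -0.265, -1.086]
force: [0.1, 0.5, -0.4]
width: 0.0878
gripper_force: 0.0
```

```bash
python3 - <<'E'
from h import *
go(tool(D,A0),G+.001*N)
E
```

```text
turn [0.014 0.008 0.001] shift [-0.05   0.101  0.673] deg 1.4
```

>>> {"fn": "arm_command", "kwargs": {"series": [0,0,0,0,0,0,1,0,0,0,0,0,0,1]}}

```text
t: 3.9
eef_pos: [0.4952, 0.0689, 0.1721]
ee_rot: [-2.819, -0.264, -1.083]
force: [0.0, -0.8, -0.1]
width: 0.0875
gripper_force: 0.0
```

```bash
python3 - <<'E'
from h import *
print(arm.get_state()["q"]);go(tool(D,A0),G+.001*N)
E
```

```text
[ 0.64623047 -0.06195209 -1.01564275  0.76568407 -0.43943978 -0.78737933]
turn [0.011 0.009 0.003] shift [-0.04   0.108  0.69 ] deg 1.3
```

>>> {"fn": "arm_command", "kwargs": {"series": [0,0,0,0,0,0.3,1,0,0,0,0,0,0.3,1,0,0,0,0,0,0.3,1]}}

```text
t: 4.28
eef_pos: [0.512, 0.0675, 0.1527]
ee_rot: [-2.832, -0.257, -1.08]
force: [0.4, -0.3, -0.2]
width: 0.0875
gripper_force: 0.0
```

```bash
python3 - <<'E'
from h import *
print(arm.get_state()["q"]);go(tool(D,A0),G+.001*N)
E
```

```text
[ 5.82182239e-01  7.56837785e-04 -1.01614132e+00  8.31230594e-01
 -3.73223241e-01 -8.06274652e-01]
turn [0.019 0.014 0.003] shift [-0.073  0.17   0.447] deg 2.1
```

```bash
cat > kin.py <<'E'
import numpy as np
from scipy.spatial.transform import Rotation as R
from scipy.optimize import least_squares
lim=np.array([[-3.07,3.07],[-1.43,2.12],[-1.02,1.25],[-3.03,1.67],[-3.05,0],[-3.03,3.03]])
e=lambda a,t:R.from_euler(a,t).as_matrix()
def fk(q,P,s4=1,s6=1):
    h,L1,L2,a,d,lt,w=P
    A=e('z',q[0]); B=A@e('y',q[1]); F=A@e('y',q[1]-q[2]); W=F@e('x',s4*q[3])@e('y',-q[4])
    p=np.array([0,0,h])+A@[0,-d,0]+B@[0,0,L1]+F@[L2,0,a]+F@e('x',s4*q[3])@[0,-w,0]
    T=W@e('x',s6*q[5])@C
    return p+W[:,0]*lt,T
C=np.eye(3)
E
cat > fit.py <<'E'
import kin; from kin import *
D=[([-.87487,.3593,.011145,-.00028,-1.22413,-.28808],[.26752,-.61928,.24773],[3.1401,-.00017,-2.73384]),
([.45252,-.04414,-.47916,.0003,-1.13607,-1.61304],[.438065,-.0004,.248453],[-3.1413,-.00027,-2.73119]),
([.78319,-.14904,-.93903,.57411,-.6629,-.93144],[.46532,.0681,.20889],[-2.80433,-.20653,-1.31748]),
([.64623,-.06195,-1.01564,.76568,-.43944,-.78738],[.4952,.0689,.1721],[-2.819,-.264,-1.083]),
([.582182,.000757,-1.016141,.831231,-.373223,-.806275],[.512,.0675,.1527],[-2.832,-.257,-1.08])]
for s4 in(1,-1):
  for s6 in(1,-1):
    kin.C=np.eye(3)
    kin.C=fk(D[0][0],[0]*7,s4,s6)[1].T@R.from_euler('xyz',D[0][2]).as_matrix()
    ang=[R.from_matrix(fk(q,[0]*7,s4,s6)[1].T@R.from_euler('xyz',r).as_matrix()).magnitude() for q,_,r in D]
    f=lambda P:np.concatenate([fk(q,P,s4,s6)[0]-p for q,p,r in D]+[.001*(P-[.5,.6,.46,0,.19,.2,0])])
    s=least_squares(f,[.5,.6,.46,0,.19,.2,0]); print(s4,s6,np.round(ang,3),s.x.round(4),np.abs(s.fun[:-7]).max().round(5)); print(kin.C.round(2).tolist())
E
python3 fit.py
```

```text
1 1 [0.    2.649 0.761 0.735 0.774] [-0.2491  0.6204  0.4203  0.0932  0.4474  0.0211 -0.2565] 0.04235
[[0.0, -0.0, 1.0], [-0.84, 0.54, 0.0], [-0.54, -0.84, 0.0]]
1 -1 [0.000e+00 1.000e-03 1.149e+00 1.532e+00 1.663e+00] [-0.2491  0.6204  0.4203  0.0932  0.4474  0.0211 -0.2565] 0.04235
[[0.0, -0.0, 1.0], [-1.0, 0.0, 0.0], [-0.0, -1.0, -0.0]]
-1 1 [0.    2.65  1.287 0.998 1.036] [ 1.989e-01  6.016e-01  4.636e-01 -1.000e-04 -0.000e+00  3.560e-01
  1.918e-01] 3e-05
[[0.0, 0.0, 1.0], [-0.84, 0.54, -0.0], [-0.54, -0.84, 0.0]]
-1 -1 [0.    0.    0.    0.001 0.001] [ 1.989e-01  6.016e-01  4.636e-01 -1.000e-04 -0.000e+00  3.560e-01
  1.918e-01] 3e-05
[[0.0, 0.0, 1.0], [-1.0, -0.0, 0.0], [0.0, -1.0, 0.0]]
```

```bash
cat >> kin.py <<'E'
C=np.array([[0,0,1.],[-1,0,0],[0,-1,0]]); PP=[.1989,.6016,.4636,-.0001,0,.356,.1918]
def FK(q): return fk(q,PP,-1,-1)
def ik(M,tcp,n=60,seed=0,q0=None):
    rng=np.random.default_rng(seed); out=[]
    for i in range(n):
        x0=q0 if (q0 is not None and i==0) else rng.uniform(lim[:,0],lim[:,1])
        def f(q):
            p,T=FK(q); return np.concatenate([(p-tcp)*5,R.from_matrix(T.T@M).as_rotvec()])
        s=least_squares(f,np.clip(x0,lim[:,0]+.01,lim[:,1]-.01),bounds=(lim[:,0]+.005,lim[:,1]-.005),max_nfev=100)
        if s.cost<1e-8 and not any(np.abs(s.x-o).max()<.05 for o in out): out.append(s.x)
    return out
E
python3 - <<'E'
from h import *; from kin import ik
F=R.from_euler('z',np.pi).as_matrix(); B=np.array([.487,-.2875,.082]); P=np.array([.657,.036,.144])
def show(n,M,g):
    for k,Q in(("",M),("flip",M@F)):
        print(n,k,[s.round(2).tolist() for s in ik(Q,g-.003*Q[:,2],25)])
for l in (25,15,5):
  L=np.radians(l)
  for a in(.87,0): show(("dial",l,a),tool(L,a),G+.001*N)
for l in(.5,.7): show(("stand",l),tool(l),B); show(("pan",l),tool(l),P)
E
```

```text
('dial', 25, 0.87)  []
('dial', 25, 0.87) flip []
('dial', 25, 0)  []
('dial', 25, 0) flip []
('dial', 15, 0.87)  [[0.59, 0.12, -0.89, 0.47, -0.41, -0.48]]
('dial', 15, 0.87) flip [[0.59, 0.12, -0.89, 0.47, -0.41, 2.66]]
('dial', 15, 0)  [[0.59, 0.12, -0.89, 0.47, -0.41, 0.39]]
('dial', 15, 0) flip [[0.59, 0.12, -0.89, 0.47, -0.41, -2.76]]
('dial', 5, 0.87)  [[0.54, 0.2, -0.62, 0.09, -0.68, -0.08]]
('dial', 5, 0.87) flip []
('dial', 5, 0)  [[0.54, 0.2, -0.62, 0.09, -0.68, 0.79]]
('dial', 5, 0) flip [[0.54, 0.2, -0.62, 0.09, -0.68, -2.35]]
('stand', 0.5)  [[-0.2, 0.19, -0.77, -0.1, -0.11, 1.69]]
('stand', 0.5) flip [[-0.2, 0.19, -0.77, -0.1, -0.11, -1.45]]
('pan', 0.5)  []
('pan', 0.5) flip []
('stand', 0.7)  [[-0.45, 0.19, -0.57, -0.95, -0.21, 2.72]]
('stand', 0.7) flip [[-0.45, 0.19, -0.57, -0.95, -0.21, -0.42]]
('pan', 0.7)  []
('pan', 0.7) flip []
```

```bash
time python3 - <<'E'
from h import *; from kin import ik
P=np.array([.657,.036,.144]);B=np.array([.487,-.2875,.082])
for l in(.35,.5,.6,.7,.85):
  for y in(-.9,-.55,-.17,.2,.55,.9):
    M=tool(l,0,y); a=ik(M,P-.003*M[:,2],30); b=ik(M,B-.003*M[:,2],20)
    print(l,y,"PAN",[s.round(2).tolist() for s in a],"STAND",[s.round(2).tolist() for s in b])
E
```

```text
0.35 -0.9 PAN [[0.51, 0.33, -0.53, 0.53, -0.73, -0.24]] STAND []
0.35 -0.55 PAN [[0.47, 0.28, -0.62, 0.58, -0.56, 0.08]] STAND []
0.35 -0.17 PAN [[0.43, 0.25, -0.63, 0.47, -0.44, 0.57]] STAND [[-0.19, 0.21, -0.69, -0.02, -0.32, 1.62]]
0.35 0.2 PAN [[0.38, 0.25, -0.51, 0.14, -0.47, 1.27]] STAND [[-0.32, 0.25, -0.5, -0.34, -0.54, 2.36]]
0.35 0.55 PAN [[0.3, 0.27, -0.36, -0.15, -0.6, 1.93]] STAND [[-0.4, 0.3, -0.38, -0.43, -0.73, 2.82]]
0.35 0.9 PAN [[0.21, 0.32, -0.22, -0.31, -0.78, 2.45]] STAND []
0.5 -0.9 PAN [[0.52, 0.32, -0.68, 0.85, -0.68, -0.55]] STAND []
0.5 -0.55 PAN [[0.39, 0.24, -0.83, 1.16, -0.44, -0.43]] STAND []
0.5 -0.17 PAN [] STAND [[-0.2, 0.19, -0.77, -0.12, -0.12, 1.72]]
0.5 0.2 PAN [] STAND [[-0.43, 0.24, -0.47, -0.6, -0.52, 2.68]]
0.5 0.55 PAN [[0.26, 0.24, -0.4, -0.31, -0.47, 2.11]] STAND []
0.5 0.9 PAN [[0.13, 0.3, -0.22, -0.52, -0.74, 2.68]] STAND [[-0.56, 0.39, -0.22, -0.61, -0.99, -2.9]]
0.6 -0.9 PAN [[0.52, 0.32, -0.75, 1.05, -0.7, -0.75]] STAND []
0.6 -0.55 PAN [[0.28, 0.23, -0.91, 1.59, -0.43, -0.76]] STAND []
0.6 -0.17 PAN [] STAND [[-0.26, 0.19, -0.69, -0.
[... 454 characters left out ...]
N [] STAND []
0.7 0.55 PAN [[0.13, 0.23, -0.38, -0.72, -0.41, 2.58]] STAND [[-0.71, 0.36, -0.3, -0.9, -0.9, -2.86]]
0.7 0.9 PAN [] STAND [[-0.7, 0.46, -0.16, -0.79, -1.13, -2.69]]
0.85 -0.9 PAN [[0.52, 0.37, -0.87, 1.44, -0.85, -1.13]] STAND []
0.85 -0.55 PAN [] STAND [[-0.9, 0.22, -0.73, -2.19, -0.33, -2.26]]
0.85 -0.17 PAN [[-0.26, 0.21, -0.7, -2.79, -0.2, -1.86]] STAND [[-0.79, 0.23, -0.56, -1.51, -0.46, -2.77]]
0.85 0.2 PAN [] STAND [[-0.84, 0.32, -0.43, -1.25, -0.75, -2.73]]
0.85 0.55 PAN [] STAND [[-0.84, 0.42, -0.28, -1.06, -1.01, -2.65]]
0.85 0.9 PAN [[-0.16, 0.34, -0.21, -1.06, -0.85, -2.99]] STAND [[-0.8, 0.53, -0.12, -0.91, -1.24, -2.56]]
real	1m45.239s
user	1m45.368s
sys	0m0.132s
```

```bash
cat > s.py <<'E'
from h import *; from kin import ik,FK
F=R.from_euler('z',np.pi).as_matrix()
ry=lambda t:R.from_euler('y',t).as_matrix()
print("cam in tool",(R.from_euler('xyz',[-2.80433,-.20653,-1.31748]).as_matrix().T@(np.array([.43505,.0051,.35134])-[.46532,.0681,.20889])).round(3))
q0=[.59,.12,-.89,.47,-.41,-.3]
for ep in np.radians([0,4,8,12,16,20,25,30]):
    r=[]
    for a in(.87,.6,.3,0,-.1):
        M=tool(D,a)@ry(ep); s=ik(M,G+.001*N-.003*M[:,2],3,q0=q0); r.append(s[0].round(2).tolist() if s else None)
    print("dial",round(np.degrees(ep)),r)
def clear(M,g):  # min signed distance (mm) body box to lip near-lower edge region, scale frame
    Ms=SC.T@M; gs=SC.T@(g-[.657,.036,0]); best=9
    for x in(.014,.018):
      for y in np.linspace(-.09,.09,31):
        for z in np.linspace(.23,.275,10):
            p=Ms.T@(np.array([x,y,z])-gs); d=np.array([abs(p[0])-.039,abs(p[1])-.097,-p[2]-.25,.047+p[2]])
            best=min(best,np.linalg.norm(np.maximum(d,0)) if (d>0).any() else d.max())
    return best*1000
P=np.array([.657,.036,.144])
for l in(.3,.35,.4,.45,.5):
  for y in(-.5,-.4,-.3,-.17,0,.15):
    M=tool(l,0,y)@F; s=ik(M,P-.003*M[:,2],3,q0=[.43,.25,-.6,.47,-.44,-2.4])
    if s: print("pan",l,y,s[0].round(2).tolist(),round(clear(M,P),1))
E
python3 s.py
```

```text
cam in tool [ 0.081  0.    -0.136]
dial 0 [None, None, None, None, None]
dial 4 [None, None, None, None, None]
dial 8 [None, None, None, None, None]
dial 12 [None, None, None, None, None]
dial 16 [None, None, None, None, None]
dial 20 [None, None, None, None, None]
dial 25 [None, None, None, None, None]
dial 30 [None, None, None, None, None]
pan 0.3 -0.5 [0.46, 0.29, -0.54, 0.44, -0.61, -2.88] -22.9
pan 0.3 -0.4 [0.45, 0.28, -0.55, 0.42, -0.58, -2.76] -17.2
pan 0.3 -0.3 [0.44, 0.27, -0.55, 0.39, -0.56, -2.63] -10.4
pan 0.3 -0.17 [0.43, 0.27, -0.54, 0.33, -0.54, -2.44] -0.6
pan 0.3 0 [0.41, 0.26, -0.51, 0.23, -0.53, -2.17] -13.3
pan 0.3 0.15 [0.39, 0.27, -0.47, 0.13, -0.55, -1.91] -22.8
pan 0.35 -0.5 [0.46, 0.27, -0.62, 0.58, -0.54, -3.01] -18.7
pan 0.35 -0.4 [0.45, 0.26, -0.63, 0.56, -0.51, -2.9] -13.1
pan 0.35 -0.3 [0.44, 0.26, -0.64, 0.53, -0.47, -2.76] -6.4
pan 0.35 -0.17 [0.43, 0.25, -0.63, 0.47, -0.44, -2.57] 3.3
pan 0.35 0 [0.41, 0.24, -0.59, 0.33, -0.44, -2.26] -10.2
pan 0.35 0.15 [0.39, 0.25, -0.53, 0.19, -0.46, -1.97] -18.6
pan 0.4 -0.3 [0.42, 0.24, -0.73, 0.74, -0.39, -2.95] -3.1
pan 0.4 -0.17 [0.4, 0.23, -0.73, 0.68, -0.34, -2.76] 7.1
pan 0.4 0 [0.4, 0.23, -0.69, 0.5, -0.32, -2.42] -6.2
pan 0.4 0.15 [0.39, 0.23, -0.61, 0.27, -0.36, -2.05] -16.2
pan 0.45 0 [0.31, 0.2, -0.83, 0.89, -0.17, -2.74] -3.2
pan 0.45 0.15 [0.38, 0.21, -0.71, 0.44, -0.23, -2.21] -12.9
```

```bash
python3 - <<'E'
import re
s=open("s.py").read(); i=s.index("for ep"); j=s.index("def clear"); k=s.index("P=np.array([.657")
open("s2.py","w").write(s[:i]+s[j:k]+'''
for b,q0 in (("A",[.59,.12,-.89,.47,-.41,-.3]),("B",[-.5,.15,-.8,-2.8,-.3,-1.8])):
  for e in (0,-4,-8,-12,-16,-20,-25,-30):
    ep=np.radians(e); r=[]; q=q0
    for a in(-.1,0,.43,.87):
        M=tool(D,a)@ry(ep); t=ik(M,G+.001*N-.003*M[:,2],4,q0=q)
        r.append([u.round(2).tolist() for u in t])
        if t:q=t[0]
    print("dial",b,e,r)
P=np.array([.657,.036,.144]);B=np.array([.487,-.2875,.082])
for l in(.5,.55,.6,.65,.7,.75,.8,.85,.9):
    M=tool(l,0)
    s=ik(M,P-.003*M[:,2],3,q0=[-.26,.21,-.7,-2.79,-.2,-1.86]); t=ik(M,B-.003*M[:,2],3,q0=[-.79,.23,-.56,-1.51,-.46,-2.77])
    print("pan",l,[u.round(2).tolist() for u in s],"stand",[u.round(2).tolist() for u in t],round(clear(M,P),1))
''')
E
python3 s2.py
```

```text
cam in tool [ 0.081  0.    -0.136]
dial A 0 [[], [], [], []]
dial A -4 [[], [], [], []]
dial A -8 [[[0.58, 0.11, -0.96, 0.65, -0.36, 0.32]], [[0.57, 0.11, -0.96, 0.63, -0.34, 0.25]], [[0.54, 0.09, -0.98, 0.62, -0.27, -0.14]], []]
dial A -12 [[[0.6, 0.14, -0.83, 0.39, -0.48, 0.56]], [[0.59, 0.14, -0.83, 0.35, -0.47, 0.5]], [[0.56, 0.12, -0.83, 0.26, -0.4, 0.2]], [[0.54, 0.09, -0.89, 0.27, -0.27, -0.23]]]
dial A -16 [[[0.59, 0.17, -0.72, 0.23, -0.59, 0.72]], [[0.57, 0.17, -0.72, 0.2, -0.58, 0.67]], [[0.52, 0.14, -0.7, 0.05, -0.51, 0.43]], [[0.49, 0.11, -0.74, -0.04, -0.39, 0.12]]]
dial A -20 [[[0.56, 0.21, -0.63, 0.13, -0.69, 0.83]], [[0.54, 0.2, -0.62, 0.09, -0.68, 0.79]], [[0.46, 0.17, -0.61, -0.08, -0.61, 0.6]], [[0.41, 0.14, -0.63, -0.23, -0.5, 0.36]]]
dial A -25 [[[0.52, 0.25, -0.53, 0.05, -0.81, 0.93]], [[0.5, 0.25, -0.52, -0.0, -0.8, 0.9]], [[0.4, 0.21, -0.5, -0.19, -0.74, 0.74]], [[0.31, 0.17, -0.53, -0.39, -0.63, 0.58]]]
dial A -30 [[[0.49, 0.3, -0.44, -0.02, -0.93, 1.01]], [[0.46, 0.29, -0.43, -0.06, -0.92, 0.98]], [[0.34, 0.25, -0.42, -0.27, -0.86, 0.85]], [[0.22, 0.21, -0.4
[... 1078 characters left out ...]
 0.21, -0.45, -0.5, -0.75, 0.73]]]
pan 0.5 [] stand [[-0.2, 0.19, -0.77, -0.1, -0.11, 1.69]] 14.5
pan 0.55 [] stand [[-0.21, 0.19, -0.75, -0.24, -0.08, 1.84]] 17.9
pan 0.6 [] stand [[-0.25, 0.19, -0.69, -0.46, -0.1, 2.1]] 21.1
pan 0.65 [] stand [[-0.34, 0.19, -0.63, -0.71, -0.15, 2.4]] 24.2
pan 0.7 [] stand [[-0.45, 0.19, -0.57, -0.95, -0.21, 2.72]] 27.1
pan 0.75 [] stand [[-0.57, 0.2, -0.55, -1.17, -0.29, 3.02]] 29.9
pan 0.8 [] stand [[-0.68, 0.21, -0.55, -1.36, -0.37, -3.0]] 32.4
pan 0.85 [[-0.26, 0.21, -0.71, -2.81, -0.21, -1.83]] stand [[-0.79, 0.23, -0.56, -1.51, -0.45, -2.77]] 34.9
pan 0.9 [[-0.28, 0.23, -0.79, -2.9, -0.35, -1.73]] stand [[-0.89, 0.26, -0.59, -1.64, -0.54, -2.57]] 37.3
```

```bash
cat >> h.py <<'E'
F=R.from_euler('z',np.pi).as_matrix()
def dial(a,ep=-16): return tool(D,a)@R.from_euler('y',np.radians(ep)).as_matrix()
GD=G+.003*N
E
python3 - <<'E'
from h import *; from kin import ik
M=dial(A0);q0=[.49,.11,-.74,0,-.39,.12]
for b in(0,.03,.05):
    p=GD-b*M[:,2]; print(b,[s.round(2) for s in ik(M,p-.003*M[:,2],3,q0=q0)]); go(M,p)
E
```

```text
0 [array([ 0.49,  0.11, -0.74, -0.04, -0.39,  0.12])]
turn [ 0.019 -0.164  0.   ] shift [-0.065  0.171  0.428] deg 14.9
0.03 [array([ 0.49,  0.05, -0.72, -0.03, -0.47,  0.11])]
turn [ 0.019 -0.164  0.   ] shift [0.011 0.18  0.138] deg 14.9
0.05 [array([ 0.49,  0.01, -0.71, -0.03, -0.52,  0.11])]
turn [ 0.019 -0.164  0.   ] shift [ 0.062  0.186 -0.055] deg 14.9
```

>>> {"fn": "arm_command", "kwargs": {"series": [0.02,-0.164,0,0.06,0.186,-0.055,1,0.02,-0.164,0,0.06,0.186,-0.055,1,0.02,-0.164,0,0.06,0.186,-0.055,1,0.02,-0.164,0,0.06,0.186,-0.055,1]}}

```text
t: 4.78
eef_pos: [0.4978, 0.0547, 0.1546]
ee_rot: [-2.809, -0.009, -0.998]
force: [-0.4, -0.1, 0.3]
width: 0.0874
gripper_force: 0.0
```

```bash
python3 - <<'E'
from h import *
s=arm.get_state();print(s["q"].round(2));go(dial(A0),GD)
E
```

```text
[ 0.49  0.01 -0.71 -0.04 -0.52  0.12]
turn [-0.003  0.002  0.   ] shift [0.016 0.014 0.503] deg 0.3
```

>>> {"fn": "arm_command", "kwargs": {"series": [0,0,0,0.015,0.013,0.25,1,0,0,0,0.015,0.013,0.5,1,0,0,0,0.015,0.013,0.5,1,0,0,0,0.015,0.013,0.5,1]}}

```text
t: 5.28
eef_pos: [0.5116, 0.06, 0.1067]
ee_rot: [-2.811, -0.012, -0.998]
force: [0.2, -0.2, 0.4]
width: 0.0875
gripper_force: 0.0
```

>>> {"fn": "arm_command", "kwargs": {"series": [0,0,0,0,0,0,0,0,0,0,0,0,0,0,0,0,0,0,0,0,0,0,0,0,0,0,0,0,0,0,0,0,0,0,0,0,0,0,0,0,0,0,0,0,0,0,0,0,0,0,0,0,0,0,0,0], "force": 20}}

```text
t: 6.28
eef_pos: [0.5129, 0.0603, 0.1064]
ee_rot: [-2.809, -0.013, -0.998]
force: [0.6, 4.9, -1.9]
width: 0.0137
gripper_force: 21.0
```

```bash
python3 - <<'E'
from h import *
s=arm.get_state();print(s["q"].round(2),s["width"],s["force"]);Rn=R.from_euler('xyz',s["ee_rot"]).as_matrix()
# rotate the held pose about the dial axis through GD
for d in(.25,.5,.7,.87,.97):
    Q=R.from_rotvec(N*d).as_matrix(); p=G+Q@(s["eef_pos"]-G)
    print(d,end=" ");go(Q@Rn,p,grasp=False)
E
```

```text
[ 0.49  0.11 -0.74 -0.04 -0.39  0.13] 0.013748190209127476 [ 0.6195628   4.91862405 -1.90357685]
0.25 turn [-0.044 -0.001 -0.153] shift [-0.002 -0.005  0.001] deg 14.3
0.5 turn [-0.088 -0.001 -0.306] shift [-0.005 -0.009  0.001] deg 28.6
0.7 turn [-0.123 -0.002 -0.428] shift [-0.008 -0.012  0.002] deg 40.1
0.87 turn [-0.153 -0.002 -0.532] shift [-0.011 -0.014  0.003] deg 49.8
0.97 turn [-0.17  -0.002 -0.594] shift [-0.012 -0.015  0.004] deg 55.6
```

>>> {"fn": "arm_command", "kwargs": {"series": [-0.03,-0.001,-0.1,-0.001,-0.003,0,0,-0.058,-0.001,-0.2,-0.003,-0.006,0.001,0,-0.088,-0.001,-0.306,-0.005,-0.009,0.001,0,-0.115,-0.002,-0.4,-0.007,-0.011,0.002,0,-0.14,-0.002,-0.48,-0.01,-0.013,0.003,0,-0.153,-0.002,-0.532,-0.011,-0.014,0.003,0,-0.161,-0.002,-0.56,-0.012,-0.015,0.003,0,-0.161,-0.002,-0.56,-0.012,-0.015,0.003,0]}}

```text
t: 7.28
eef_pos: [0.5131, 0.0614, 0.1065]
ee_rot: [3.123, -0.156, -0.129]
force: [2.4, -4.5, 5.0]
width: 0.0144
gripper_force: 21.7
```

```bash
python3 - <<'E'
from h import *
s=arm.get_state();print(s["q"].round(2),s["width"],s["force"],s["moment"]);Rn=R.from_euler('xyz',s["ee_rot"]).as_matrix()
y=Rn[:,1]; ref=tool(D,0); y=y-N*(y@N); print("dial angle est",np.arctan2(-(y@ref[:,0]),y@ref[:,1]))
for d in(.05,.1,.15):
    Q=R.from_rotvec(N*d).as_matrix(); p=G+Q@(s["eef_pos"]-G); print(d,end=" ");go(Q@Rn,p,grasp=False)
E
```

```text
[ 0.58  0.17 -0.72  0.21 -0.59  0.7 ] 0.014446029475832655 [ 2.39323263 -4.51944804  4.95613952] [-1.40385209 -0.89167305 -0.65647551]
dial angle est -0.046259662248602486
0.05 turn [-0.009 -0.    -0.031] shift [ 0.    -0.001 -0.   ] deg 2.9
0.1 turn [-0.018 -0.    -0.061] shift [ 0.    -0.002 -0.   ] deg 5.7
0.15 turn [-0.026 -0.    -0.092] shift [ 0.    -0.003 -0.   ] deg 8.6
```

>>> {"fn": "arm_command", "kwargs": {"series": [-0.005,0,-0.02,0,0,0,0,-0.005,0,-0.02,0,0,0,0,0,0,0,0,0,0,1,0,0,0,0,0,0,1,0,0,0,0,0,0,1,0,0,0,0,0,0,1,0,0,0,0,0,-0.4,1,0,0,0,0,0,-0.8,1]}}

```text
t: 8.28
eef_pos: [0.4996, 0.0642, 0.185]
ee_rot: [3.121, -0.152, -0.129]
force: [-0.5, 0.6, 0.3]
width: 0.0694
gripper_force: 0.0
```

>>> {"fn": "arm_command", "kwargs": {"series": [0,0,0,0,0,-0.1,1,0,0,0,0,0,-0.1,1]}}

```text
t: 8.52
eef_pos: [0.4988, 0.065, 0.195]
ee_rot: [3.124, -0.155, -0.129]
force: [-0.8, -0.5, 0.1]
width: 0.086
gripper_force: 0.0
```

```bash
python3 - <<'E'
from h import *
s=arm.get_state();print(s["t"],s["eef_pos"],s["q"].round(2))
m=arm.camera_model("wrist");im=arm.grab_frame("wrist");M=tool(D,0)
x0,y0=[int(c)-50 for c in proj(m,G)]; x0=max(x0,0);y0=max(y0,0)
def box(a):
    b=cv2.resize(im[y0:y0+110,x0:x0+100],None,fx=4,fy=4,interpolation=cv2.INTER_CUBIC)
    Mx=tool(D,a);pts=[G+.007*N+sx*.021*Mx[:,0]+sy*.007*Mx[:,1] for sx,sy in((-1,-1),(1,-1),(1,1),(-1,1))]
    pts=np.array([[(u-x0+.5)*4,(v-y0+.5)*4] for u,v in(proj(m,p) for p in pts)],int)
    cv2.polylines(b,[pts],True,(255,255,0),1);return b
cv2.imwrite("pics/w2.png",np.hstack([box(0),box(.1)])); print("pan px",proj(m,[.657,.036,.118]))
cv2.imwrite("pics/w2full.png",im)
import pickle;pickle.dump(m,open("w2.pkl","wb"))
E
```

```text
8.525 [0.49881776 0.06498924 0.19496043] [ 0.61  0.03 -0.61  0.16 -0.83  0.73]
pan px (np.float64(289.7979468461813), np.float64(-17.241305860006918))
```

View pics/w2.png

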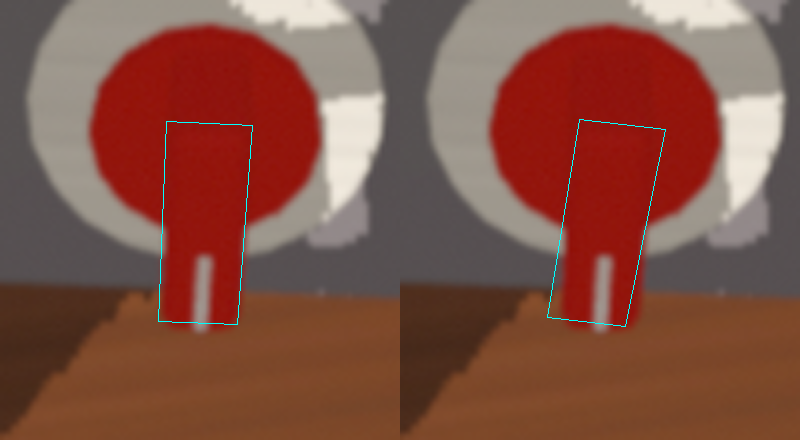

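The dial now sits at its stop: in the left crop the bar and its white mark at (203,290) lie inside the a=0 outline. Next is the weight.

```bash
cat >> h.py <<'E'
MW=tool(.4)@F
W=np.array([.487,-.2875,.05]); PAN=np.array([.657,.036,.118])
off=-.005*SC[:,0]+np.array([0,0,.026])   # grasp point relative to the weight's underside
E
python3 - <<'E'
from h import *; from kin import ik
q0=[-.19,.2,-.72,-.05,-.25,-1.48]
for b in(0,.05,.1,.13):
    p=W+off-b*MW[:,2]; s=ik(MW,p-.003*MW[:,2],3,q0=q0); print(b,[x.round(2).tolist() for x in s])
q=q0
for f in np.linspace(0,1,6):
    p=(W+off+[0,0,.09])*(1-f)+f*(PAN+off+SC@[-.06,0,.05]); s=ik(MW,p-.003*MW[:,2],2,q0=q);print("transit",f,[x.round(2).tolist() for x in s])
    if s:q=s[0]
for d in([-.04,0,.03],[-.02,0,.02],[-.002,0,.01],[-.002,0,0]):
    p=PAN+off+SC@d; s=ik(MW,p-.003*MW[:,2],2,q0=q);print("pan",d,[x.round(2).tolist() for x in s])
    if s:q=s[0]
go(MW,W+off-.1*MW[:,2])
E
```

```text
0 [[-0.19, 0.21, -0.74, -0.03, -0.22, -1.52]]
0.05 [[-0.19, 0.1, -0.73, -0.02, -0.34, -1.53]]
0.1 [[-0.19, -0.0, -0.71, -0.02, -0.47, -1.54]]
0.13 [[-0.2, -0.06, -0.68, -0.02, -0.55, -1.54]]
transit 0.0 [[-0.19, 0.06, -0.64, -0.02, -0.47, -1.54]]
transit 0.2 [[-0.02, 0.02, -0.74, 0.15, -0.42, -1.85]]
transit 0.4 [[0.14, 0.0, -0.8, 0.31, -0.4, -2.15]]
transit 0.6000000000000001 [[0.28, 0.01, -0.82, 0.44, -0.41, -2.4]]
transit 0.8 [[0.41, 0.03, -0.81, 0.52, -0.44, -2.59]]
transit 1.0 [[0.52, 0.07, -0.76, 0.56, -0.49, -2.72]]
pan [-0.04, 0, 0.03] [[0.48, 0.13, -0.76, 0.61, -0.43, -2.75]]
pan [-0.02, 0, 0.02] [[0.45, 0.17, -0.74, 0.62, -0.4, -2.74]]
pan [-0.002, 0, 0.01] [[0.42, 0.21, -0.72, 0.64, -0.37, -2.74]]
pan [-0.002, 0, 0] [[0.41, 0.22, -0.75, 0.7, -0.34, -2.78]]
turn [-0.242  0.006 -1.956] shift [-0.145  3.482  0.278] deg 177.4
```

>>> {"fn": "arm_command", "kwargs": {"series": [0,0,0.93,0,1,-0.1,1,0,0,0.93,0,1,-0.1,1,0,0,0.93,0,1,-0.1,1,0,0,0.93,0,1,-0.1,1,0,0,0.93,0,1,-0.1,1,0,0,0.93,0,1,-0.1,1,0,0,0.93,0,1,-0.1,1,0,0,0.93,0,1,-0.1,1]}}

```text
t: 9.57
eef_pos: [0.4835, -0.0342, 0.2047]
ee_rot: [-2.993, -0.035, -1.6]
force: [0.0, 0.0, -0.3]
width: 0.0877
gripper_force: 0.0
```

```bash
python3 - <<'E'
from h import *
s=arm.get_state();print(s["t"],s["eef_pos"],s["q"].round(2));go(MW,W+off-.1*MW[:,2])
E
```

```text
9.575 [ 0.48345608 -0.03423495  0.20465562] [ 0.41 -0.01 -0.62  0.13 -0.85 -0.51]
turn [ 0.129 -0.124  1.09 ] shift [2.452 0.397 0.37 ] deg 99.4
```

>>> {"fn": "arm_command", "kwargs": {"series": [0.11,-0.11,0.95,1,0.16,0.1,1,0.11,-0.11,0.95,1,0.16,0.1,1,0.11,-0.11,0.95,1,0.16,0.1,1,0.11,-0.11,0.95,1,0.16,0.1,1,0.11,-0.11,0.95,1,0.16,0.1,1,0.11,-0.11,0.95,1,0.16,0.1,1,0.11,-0.11,0.95,1,0.16,0.1,1,0.11,-0.11,0.95,1,0.16,0.1,1]}}

```text
t: 10.58
eef_pos: [0.4668, -0.1341, 0.196]
ee_rot: [-3.083, 0.366, -3.069]
force: [0.7, -0.1, -0.6]
width: 0.0878
gripper_force: 0.0
```

```bash
python3 - <<'E'
from h import *
s=arm.get_state();print(s["t"],s["eef_pos"],s["q"].round(2));go(MW,W+off-.1*MW[:,2])
E
```

```text
10.575 [ 0.46679369 -0.13407874  0.19598775] [ 0.2  -0.12 -0.82  0.21 -0.52 -1.87]
turn [ 0.022 -0.017  0.146] shift [ 0.414 -1.426  0.194] deg 13.4
```

>>> {"fn": "arm_command", "kwargs": {"series": [0.022,-0.017,0.146,0.2,-0.5,0,1,0.022,-0.017,0.146,0.35,-1,0,1,0.022,-0.017,0.146,0.35,-1,0,1]}}

```text
t: 10.95
eef_pos: [0.439, -0.2388, 0.1888]
ee_rot: [-3.14, 0.399, 2.969]
force: [0.5, 0.3, 0.1]
width: 0.0875
gripper_force: 0.0
```

```bash
python3 - <<'E'
from h import *
s=arm.get_state();print(s["t"],s["eef_pos"],s["q"].round(2));go(MW,W+off-.1*MW[:,2])
E
```

```text
10.95 [ 0.43895182 -0.23880926  0.18879632] [-0.07 -0.08 -0.77  0.09 -0.49 -1.74]
turn [-0.001 -0.001  0.001] shift [-0.028 -0.396  0.207] deg 0.1
```

>>> {"fn": "arm_command", "kwargs": {"series": [0,0,0,-0.03,-0.4,0.2,1,0,0,0,-0.03,-0.4,0.2,1,0,0,0,-0.03,-0.4,0.2,1]}}

```text
t: 11.32
eef_pos: [0.444, -0.2771, 0.1725]
ee_rot: [-3.139, 0.4, 2.974]
force: [-0.4, 0.1, 0.8]
width: 0.0876
gripper_force: 0.0
```

```bash
python3 - <<'E'
from h import *
import pickle
s=arm.get_state();print(s["t"],s["eef_pos"],s["q"].round(2));go(MW,W+off-.1*MW[:,2])
m=arm.camera_model("wrist");im=arm.grab_frame("wrist");pickle.dump(m,open("w3.pkl","wb"))
t=np.linspace(0,2*np.pi,60)
for r,z in((.019,.094),(.010,.11)):
    pts=np.array([proj(m,[W[0]+r*np.cos(a),W[1]+r*np.sin(a),z]) for a in t]);cv2.polylines(im,[np.round(pts*16).astype(np.int32)],True,(255,255,0),1,cv2.LINE_AA,4); print(pts.mean(0))
cv2.imwrite("pics/w3.png",im)
E
```

```text
11.325 [ 0.44398162 -0.27705053  0.17250781] [-0.19 -0.01 -0.71 -0.01 -0.47 -1.54]
turn [ 0.    -0.     0.004] shift [ 0.015 -0.028  0.011] deg 0.3
[274.11432119 240.2178958 ]
[273.80329428 257.77072208]
```

View pics/w3.png

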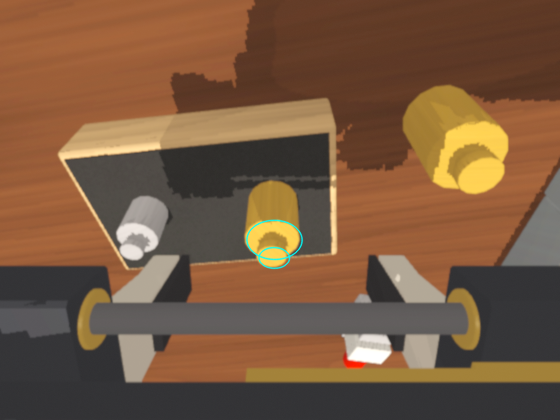

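The outlines for a 38 mm body and 20 mm knob fall on the weight at (274,240) and (274,258), so size and position both agree. The bigger one at (460,140) stays put. Descending along the tool axis.

>>> {"fn": "arm_command", "kwargs": {"series": [0,0,0,0.015,-0.025,0.4,0.8,0,0,0,0.015,-0.025,0.7,0.8,0,0,0,0.015,-0.025,0.9,0.8,0,0,0,0.015,-0.025,1,0.8,0,0,0,0.015,-0.025,1,0.8,0,0,0,0.015,-0.025,1,0.8]}}

```text
t: 12.12
eef_pos: [0.4816, -0.2861, 0.082]
ee_rot: [-3.139, 0.403, 2.975]
force: [0.8, -0.4, 0.4]
width: 0.0701
gripper_force: 0.0
```

```bash
python3 - <<'E'
from h import *
s=arm.get_state();print(s["force"],s["width"]);go(MW,W+off)
E
```

```text
[ 0.84287343 -0.36374395  0.4085228 ] 0.07006544215282602
turn [0.    0.002 0.005] shift [ 0.018 -0.005  0.027] deg 0.5
```

>>> {"fn": "arm_command", "kwargs": {"series": [0,0.002,0.005,0.015,0,0.025,0.8,0,0.002,0.005,0.015,0,0.025,0,0,0.002,0.005,0.015,0,0.025,0,0,0.002,0.005,0.015,0,0.025,0,0,0.002,0.005,0.015,0,0.025,0,0,0.002,0.005,0.015,0,0.025,0,0,0.002,0.005,0.015,0,0.025,0], "force": 25}}

```text
t: 13.0
eef_pos: [0.481, -0.2864, 0.0782]
ee_rot: [3.141, 0.399, 2.966]
force: [-1.7, -0.8, 1.4]
width: 0.0372
gripper_force: 25.0
```

```bash
python3 - <<'E'
from h import *
s=arm.get_state();print(s["force"],s["width"],s["eef_pos"]);go(MW,W+off+[0,0,.09])
E
```

```text
[-1.69834885 -0.79989907  1.36950415] 0.03722642495872946 [ 0.48096497 -0.28638652  0.07824902]
turn [ 0.    -0.001 -0.001] shift [-0.352  0.    -0.834] deg 0.1
```

```bash
cat >> h.py <<'E'
MG=R.from_euler('xyz',[3.141,.399,2.966]).as_matrix()
w=MG.T@(W-[.48097,-.28639,.07825]); print_w=w.copy(); w[1]=0
def place(d,yaw=None):
    """weight underside to PAN + scale-frame offset d, upright, same tilt"""
    M=MW; tgt=PAN+SC@np.array(d); return M,tgt-M@w
E
python3 - <<'E'
from h import *
print(print_w)
E
```

```text
[ 5.32546205e-03 -5.63797310e-05  2.84128804e-02]
```

>>> {"fn": "arm_command", "kwargs": {"series": [0,0,0,-0.04,0,-0.09,0,0,0,0,-0.12,0,-0.28,0,0,0,0,-0.22,0,-0.52,0,0,0,0,-0.31,0,-0.73,0,0,0,0,-0.35,0,-0.83,0,0,0,0,-0.35,0,-0.83,0]}}

```text
t: 13.75
eef_pos: [0.4809, -0.2863, 0.1687]
ee_rot: [3.14, 0.4, 2.966]
force: [0.3, 0.5, -2.6]
width: 0.0372
gripper_force: 25.0
```

```bash
python3 - <<'E'
from h import *
s=arm.get_state();print(s["force"],s["width"],s["eef_pos"],s["q"].round(2));
go(*place([-.10,0,.05]),grasp=False)
E
```

```text
[ 0.29343607  0.48386793 -2.57683836] 0.03719997955483467 [ 0.48087142 -0.28628987  0.16870872] [-0.19  0.06 -0.64 -0.02 -0.47 -1.54]
turn [ 0.    -0.    -0.001] shift [-0.208  3.48  -0.207] deg 0.1
```

>>> {"fn": "arm_command", "kwargs": {"series": [0,0,0,-0.02,0.25,-0.02,0,0,0,0,-0.06,0.7,-0.06,0,0,0,0,-0.06,1,-0.06,0]}}

```text
t: 14.12
eef_pos: [0.5011, -0.1871, 0.1751]
ee_rot: [3.141, 0.397, 2.966]
force: [0.2, -0.2, -3.7]
width: 0.0373
gripper_force: 25.0
```

>>> {"fn": "arm_command", "kwargs": {"series": [0,0,0,-0.03,0.5,-0.03,0,0,0,0,-0.06,1,-0.06,0]}}

```text
t: 14.38
eef_pos: [0.5212, -0.0892, 0.1828]
ee_rot: [3.141, 0.397, 2.966]
force: [0.8, 0.2, -3.1]
width: 0.0373
gripper_force: 25.0
```

>>> {"fn": "arm_command", "kwargs": {"series": [0,0,0,-0.03,0.5,-0.03,0,0,0,0,-0.06,1,-0.06,0,0,0,0,-0.06,1,-0.06,0]}}

```text
t: 14.75
eef_pos: [0.5432, 0.0105, 0.1914]
ee_rot: [3.141, 0.398, 2.971]
force: [-0.1, -1.7, -3.6]
width: 0.0373
gripper_force: 25.0
```

```bash
python3 - <<'E'
from h import *
s=arm.get_state();print(s["force"],s["width"],s["eef_pos"],s["q"].round(2));
go(*place([-.08,0,.04]),grasp=False)
E
```

```text
[-0.13235095 -1.67957351 -3.61092587] 0.03726383203282364 [0.54323299 0.01054714 0.19136357] [ 0.49 -0.01 -0.86  0.56 -0.46 -2.71]
turn [ 0.001 -0.001  0.002] shift [-0.18   0.447  0.132] deg 0.2
```

>>> {"fn": "arm_command", "kwargs": {"series": [0,0,0,-0.09,0.25,0.07,0,0,0,0,-0.18,0.45,0.13,0,0,0,0,-0.18,0.45,0.13,0,0,0,0,-0.18,0.45,0.13,0]}}

```text
t: 15.25
eef_pos: [0.5713, 0.0473, 0.1862]
ee_rot: [-3.142, 0.397, 2.966]
force: [0.5, -0.9, -3.6]
width: 0.0377
gripper_force: 25.0
```

```bash
python3 - <<'E'
from h import *
s=arm.get_state();print(s["force"],s["eef_pos"],s["q"].round(2));
for d in([-.04,0,.028],[-.002,0,.015]): go(*place(d),grasp=False)
E
```

```text
[ 0.49621929 -0.93056126 -3.5916485 ] [0.57130862 0.04734834 0.18621585] [ 0.53  0.05 -0.82  0.6  -0.46 -2.78]
turn [-0.    -0.002 -0.001] shift [-0.324  0.037  0.266] deg 0.2
turn [-0.    -0.002 -0.001] shift [-0.624  0.038  0.533] deg 0.2
```

>>> {"fn": "arm_command", "kwargs": {"series": [0,0,0,-0.15,0.038,0.13,0,0,0,0,-0.32,0.038,0.266,0,0,0,0,-0.48,0.038,0.4,0,0,0,0,-0.58,0.038,0.49,0,0,0,0,-0.624,0.038,0.533,0,0,0,0,-0.624,0.038,0.533,0,0,0,0,-0.624,0.038,0.533,0]}}

```text
t: 16.12
eef_pos: [0.6491, 0.038, 0.1624]
ee_rot: [3.14, 0.399, 2.966]
force: [0.2, -0.1, -4.1]
width: 0.0369
gripper_force: 25.0
```

```bash
python3 - <<'E'
from h import *
s=arm.get_state();print(s["force"],s["eef_pos"],s["q"].round(2));
for d in([-.002,0,.003],[-.002,0,0]): go(*place(d),grasp=False)
m=arm.camera_model("scene");im=arm.grab_frame("scene");mt=arm.camera_model("top");it=arm.grab_frame("top")
x=cv2.resize(im[120:270,220:370],(600,600),interpolation=cv2.INTER_CUBIC)
cv2.imwrite("pics/p1.png",x); 
E
```

```text
[ 0.20597648 -0.07194196 -4.06139247] [0.64905121 0.03802633 0.16243241] [ 0.43  0.2  -0.71  0.61 -0.39 -2.71]
turn [ 0.    -0.001 -0.001] shift [ 0.051 -0.006  0.122] deg 0.1
turn [ 0.    -0.001 -0.001] shift [ 0.063 -0.006  0.149] deg 0.1
```

View pics/p1.png

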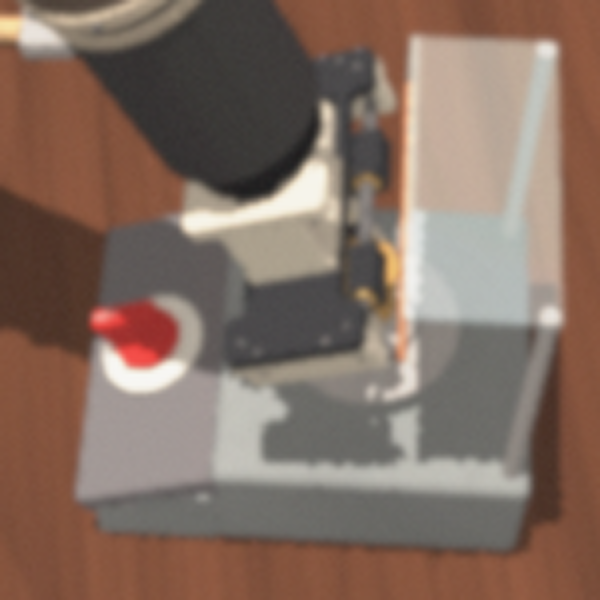

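The gripper sits under and in front of the orange edge (x≈405 in the crop) with a visible gap, and the dial still points down the slope. Lowering onto the pan.

>>> {"fn": "arm_command", "kwargs": {"series": [0,0,0,0.017,-0.005,0.04,0,0,0,0,0.034,-0.005,0.08,0,0,0,0,0.051,-0.005,0.12,0,0,0,0,0.055,-0.005,0.13,0,0,0,0,0.059,-0.005,0.14,0,0,0,0,0.063,-0.005,0.149,0,0,0,0,0.063,-0.005,0.149,0]}}

```text
t: 17.1
eef_pos: [0.6494, 0.0376, 0.1462]
ee_rot: [3.14, 0.399, 2.966]
force: [-0.1, -0.7, -3.7]
width: 0.0373
gripper_force: 25.0
```

```bash
python3 - <<'E'
from h import *
s=arm.get_state();print(s["force"],s["eef_pos"],s["q"].round(2));
for z in(-.002,-.004,-.006): go(*place([-.002,0,z]),grasp=False)
E
```

```text
[-0.1476871  -0.66868301 -3.652545  ] [0.64940428 0.03758093 0.14617995] [ 0.41  0.22 -0.75  0.69 -0.34 -2.78]
turn [ 0.    -0.001 -0.001] shift [ 0.011 -0.002  0.016] deg 0.1
turn [ 0.    -0.001 -0.001] shift [ 0.019 -0.002  0.035] deg 0.1
turn [ 0.    -0.001 -0.001] shift [ 0.027 -0.002  0.053] deg 0.1
```

>>> {"fn": "arm_command", "kwargs": {"series": [0,0,0,0.006,0,0.016,0,0,0,0,0.012,0,0.03,0,0,0,0,0.016,0,0.04,0,0,0,0,0.016,0,0.04,0]}}

```text
t: 17.6
eef_pos: [0.6496, 0.0376, 0.142]
ee_rot: [3.14, 0.399, 2.966]
force: [-0.3, 0.2, -1.3]
width: 0.0374
gripper_force: 25.0
```

```bash
python3 - <<'E'
from h import *
s=arm.get_state();print(s["force"],s["eef_pos"],s["q"].round(2));
for z in(-.004,-.006): go(*place([-.002,0,z]),grasp=False)
E
```

```text
[-0.30046665  0.23526548 -1.34587581] [0.64961014 0.03764811 0.14202522] [ 0.4   0.22 -0.76  0.72 -0.32 -2.81]
turn [ 0.001 -0.    -0.001] shift [ 0.005 -0.003 -0.004] deg 0.1
turn [ 0.001 -0.    -0.001] shift [ 0.012 -0.003  0.014] deg 0.1
```

>>> {"fn": "arm_command", "kwargs": {"series": [0,0,0,0.006,0,0.014,0,0,0,0,0.006,0,0.014,0,0,0,0,0.006,0,0.014,0.6,0,0,0,0.006,0,0.014,0.8,0,0,0,0.006,0,0.014,0.8,0,0,0,0.006,0,0.014,0.8,0,0,0,0.006,0,0.014,0.8]}}

```text
t: 18.48
eef_pos: [0.6494, 0.0376, 0.1403]
ee_rot: [3.14, 0.399, 2.966]
force: [-0.4, 0.1, -0.4]
width: 0.0694
gripper_force: 0.0
```

>>> {"fn": "arm_command", "kwargs": {"series": [0,0,0,0,0,-0.1,0.8,0,0,0,0,0,-0.3,0.8,0,0,0,0,0,-0.6,0.8,0,0,0,0,0,-0.9,0.8,0,0,0,0,0,-0.9,0.8]}}

```text
t: 19.1
eef_pos: [0.6157, 0.0445, 0.2261]
ee_rot: [3.137, 0.403, 2.966]
force: [-0.1, -0.3, -0.5]
width: 0.0703
gripper_force: 0.0
```

>>> {"fn": "arm_command", "kwargs": {"series": [0,0,0,0.4,0,-0.2,0.8,0,0,0,0.8,0,-0.4,0.8,0,0,0,0.8,0,-0.4,0.8,0,0,0,0.8,0,-0.4,0.8]}}

```text
t: 19.6
eef_pos: [0.5274, 0.0594, 0.229]
ee_rot: [3.14, 0.399, 2.967]
force: [1.3, -0.5, 0.8]
width: 0.0703
gripper_force: 0.0
```

```bash
python3 - <<'E'
from h import *
s=arm.get_state();print(s["t"],s["force"],s["eef_pos"],s["q"].round(2))
a=arm.grab_frame("scene");b=arm.grab_frame("top")
mt=arm.camera_model("top");t=np.linspace(0,2*np.pi,60)
for m,im in((mt,b),(arm.camera_model("scene"),a)):
    print([np.round(proj(m,PAN+[0,0,z]),1) for z in(-.007,.037,.053)])
cv2.imwrite("pics/e1.png",np.hstack([cv2.resize(b[165:240,230:330],(400,300),interpolation=cv2.INTER_CUBIC),cv2.resize(a[150:255,230:370],(400,300),interpolation=cv2.INTER_CUBIC)]))
E
```

```text
19.6 [ 1.32315987 -0.49066078  0.82533555] [0.52738332 0.05939897 0.2289984 ] [ 0.64 -0.07 -0.81  0.51 -0.61 -2.78]
[array([273.2, 198.4]), array([272.5, 196.7]), array([272.2, 196. ])]
[array([311.7, 200.5]), array([312.5, 191.1]), array([312.8, 187.5])]
```

View pics/e1.png

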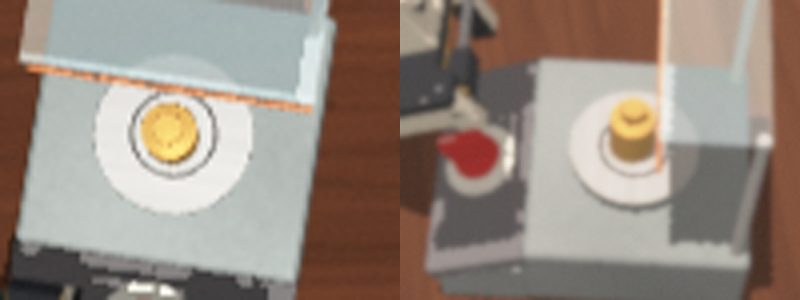

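The weight stands upright inside the dark circle: circle centre (173,133), weight (169,131) in the left crop. A quick numeric check of the offset, then I hand in.

```bash
python3 - <<'E'
from h import *
from scipy.optimize import least_squares
t=np.linspace(0,2*np.pi,40);res=[]
for n,(x0,x1,y0,y1) in(("top",(250,300,175,220)),):
    m=arm.camera_model(n);im=arm.grab_frame(n).astype(int)[y0:y1,x0:x1]
    k=(im[...,2]-im[...,0]>70)&(im[...,1]-im[...,0]>35)
    k=k.astype(np.uint8);_,l,st,c=cv2.connectedComponentsWithStats(k);i=1+np.argmax(st[1:,4]);print(n,"seen",c[i]+[x0,y0],st[i])
    def cen(x,y):
        h=cv2.convexHull(np.float32([proj(m,[x+r*np.cos(a),y+r*np.sin(a),z]) for r,z in((.019,.111),(.019,.155),(.01,.171)) for a in t]));M=cv2.moments(h);return np.array([M["m10"],M["m01"]])/M["m00"]
    s=least_squares(lambda v:cen(*v)-c[i]-[x0,y0],PAN[:2],diff_step=1e-3);print("weight",s.x,"off mm",(s.x-PAN[:2])*1000, "vs 2nd pan est", (s.x-[.6568,.035])*1000)
E
```

```text
top seen [271.88819876 197.59627329] [ 15  16  15  14 161]
weight [0.65659533 0.03837679] off mm [-0.40467122  2.37678516] vs 2nd pan est [-0.20467122  3.37678516]
```

Offset is about 2.4–3.4 mm, inside the 8 mm limit.

```bash
python3 -c "
from station import arm
print(arm.job_done())"
```

```text
the job is handed in; nothing more can be done
None
```

I turned the dial to its anticlockwise stop and left the brass weight upright on the pan, about 3 mm off centre. I kept clear of the guard and everything else, and handed the job in at about 20 s; no verdict came back.

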